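# Lay out two specimen boards for the record photograph

### The arm

A 6-joint arm with a two-finger parallel gripper is mounted at the origin on a cart in front of the work surface, level with it; the furniture and walls round the work are solid. World frame = base frame: x ahead of the robot, y to its left, z up, the work surface at z = 0. Lengths are in m, angles in rad, forces in N, time in s.
With the tool pointing down it reaches from about 0.35 to 0.775 m from the base axis. Payload 5.5 kg.
Tool frame: the origin (TCP) lies between the finger pads; the fingertips stand 25 mm ahead of it and the grasp point (between the pads) lies 6 mm ahead of it (ctrl.tips_ahead is the distance from the TCP to the fingertips, in m); z points along the fingers, y is the line along which they close (so a half turn about z gives the same grasp; the last joint's range is limited). The gripper opens to 85 mm and grips with 20 to 120 N. Pads are 22 mm wide; open, the fingers measure 114 mm over their backs; the gripper's body (76 mm by 85 mm) begins 54 mm behind the grasp point. The pads swing forward as they close: fully open they stand 13 mm farther back than shut.
Start: joints at [1.013, 0.313, 0.046, 1.304, 0, 1.431], TCP at [0.233, 0.526, 0.256] pointing down, gripper open.
Joint ranges: [-2.76, 2.76], [-0.86, 1.69], [-1.03, 1.26], [-2.2, 2.34], [-1.47, 1.5], [-3.14, 3.14]. Speed limits (rad/s): [2.57, 2.57, 3.14, 3.14, 3.14, 3.14].

### API

Orientations are given as [roll, pitch, yaw] about the fixed x, y, z axes, in that order (R = Rz(yaw) Ry(pitch) Rx(roll)).
In Python, from cell import ctrl gives the robot as it stands.
- The arm moves only by the tool step_arm, never from a script. Its argument "deltas" is a list of rows, each an object of numbers: "fingers": the opening, from -1 (shut) to 1 (fully open); "tx", "ty", "tz": the shift along the tool's x, y, z in cm; "roll": the turn about the tool's z in rad. In form: [{"fingers": .., "tx": .., "ty": .., "tz": .., "roll": ..}, ...]. A call has 1 to 20 rows; each row shifts and turns the commanded pose from where the row before left it, along the tool's axes as they then stand; what a row does not reach is not made up. A row lasts 1/8 s, in which the tool goes at most 62.5 mm and 10.7 degrees, less where a joint would pass 70% of its speed; a pose out of reach is approached as far as the arm can. A call with a gripper value outside its range is refused whole. The fingers move at their own pace and stop on an object; the grip force is fixed at half the most. Time passes only in rows, so rows that do not move let the fingers close. It gives the time, the measured TCP pose, the force, the opening and the grip force at its end, in the units of the state.
- ctrl.read_state(): the state, without advancing time (a new reading comes with each control period).
- ctrl.camera(name): name is "scene" or "top" or "wrist"; returns (picture, depth): 420x560x3 uint8, red, green, blue; 420x560 float32, m along the optical axis (not along the pixel's ray), 0 where there is no reading.
- ctrl.camera_model(name): a dict with "fx", "fy", "cx", "cy" (pixels), "D" ([k1, k2, p1, p2, k3] as OpenCV has them; the pictures are not rectified), "rvec" (rotation vector, rad) and "tvec" (3), from world to camera coordinates, as OpenCV has them. Camera axes: x right, y down, z forward; pixel columns grow to the right and rows downward; lengths in m; the calibration is good to about 2 mm. A picture is of the moment at which its call begins: read the wrist's pose just before it. camera_model takes no time and is no camera call; for the wrist camera it gives the pose at the moment of the call.
- ctrl.close_job(): hands the job in; it is judged then, once.
The state is a dict: "time": time; "q": joint angles; "dq": joint speeds; "tau": joint torques, N m; "ee_pos": TCP position; "eef_rot": TCP orientation; "force": force on the tool from outside, world axes, zero at the start; "moment": the same for the moment, N m; "opening": opening from 0.0 (shut) to 1.0 (fully open); "finger_force": force on a finger pad.
Only numpy, scipy, OpenCV 4.12 (cv2) and the standard library are available. Lean on these libraries where they do the work, as an engineer would, in place of code of your own. Each camera call takes 0.05 s, during which the arm holds its last target. There are 200 camera calls.

### The job

Lay out the two specimen boards for their record photograph: on the board with the big stone, stand the round tin in the ring left of the stone and the black-lidded jar in the ring right of it; on the board with the small pale stone, stand the white-lidded jar in the left ring and the blue-capped vial in the right one (left and right as seen from the robot). Centre each on the dot of its ring, upright, and never let one tip over; only when all four stand in place, lay the hand lens flat on the middle of the tin's lid. Leave the red-lidded jar and the spare stone where they are.

Things in the scene. Friction and masses are not known exactly. Their poses are not given: they have to be found in the camera images.
- big_stone_board: Plywood board, 84 (x) by 210 (y) by 6 mm, with a big broad stone, 68 (x) by 56 (y) by 21 mm, fixed on its middle. Two black rings on top, 63 mm across, a 6 mm dot in each centre: dots 68 mm left (+y) and right (-y) of the board's centre. Origin: centre of its underside, on the desk; x away from the robot, y to its left, z up; turned at most 0.2 rad. Fixed.
- small_stone_board: Plywood board, 84 (x) by 210 (y) by 6 mm, with a small pale stone, 21 (x) by 35 (y) by 13 mm, fixed on its middle. Two black rings on top, 63 mm across, a 6 mm dot in each centre: dots 68 mm left (+y) and right (-y) of the board's centre. Origin: centre of its underside, on the desk; x away from the robot, y to its left, z up; turned at most 0.2 rad. Fixed.
- tin: Low round aluminium sample tin with a flat press lid, 58 mm across, 38 mm high, 0.09 kg, standing upright. Origin: centre of its underside; z up.
- black_lid_jar: Glass sample jar with a black screw lid, 42 mm across, 62 mm high, 0.09 kg, upright. Origin: centre of its underside; z up.
- white_lid_jar: Smaller glass sample jar with a white screw lid, 34 mm across, 50 mm high, 0.06 kg, upright. Origin: centre of its underside; z up.
- blue_cap_vial: Slim sample vial with a blue cap, 22 mm across, 45 mm high, 0.02 kg, upright, on the bare wood near the boards (not those on the dark mat far left). Origin: centre of its underside; z up.
- folding_lens: Folded hand lens in a black case, 32 mm wide (x), 56 mm long (y), 13 mm thick (z), 0.045 kg, lying flat; grip it across its width. Origin: centre of its underside; y along its length, z up.
- red_lid_jar: Bystander: glass jar with a red screw lid, 48 mm across, 70 mm high, at the left end of the work. Origin: centre of its underside. (At the other end an open carton stands high beside the desk, beyond y -0.2 m: keep clear.)
- spare_stone: Bystander: loose dark flat stone, 35 x 57 x 18 mm, on the desk between the boards. Origin: centre of its underside. Above and behind it a corner of the big white foam box juts out at x 0.61, y 0.21 m, from z 0.24 m up: to keep clear of it, draw back towards the robot before swinging from side to side.
Not all that is in view belongs to the job. What is shaped like the tin but purple is not meant. Leave any orange look-alike of the black_lid_jar alone.

How it is judged:
By the outcome, as a careful person would: the job done as asked, in the order asked, and still so for the second after the job is handed in, with the robot touching nothing.
It also fails if it takes over 104 s, if anything falls off the work surface, if the arm or the gripper's body presses on something with over 40 N, if the wrist force passes 120 N, or if a joint passes its speed limit or range.

## Working session

There is one attempt and no reset: what is moved stays moved. The work goes in short steps, Python scripts to look and compute and a tool call to move; the robot and the scene stay as the last step left them, time stands still between calls to the robot, and variables do not carry over. Pictures are saved under pics/ and viewed, at most 14 in all, crops included, and the job is handed in when it is done.

Besides the shell and the picture viewer there is one more tool, called after "Request:" as name(argument=value, ...), one argument or row to a line, values as JSON. step_arm: Moves the arm, as the interface text tells. Its arguments: {"type":"object","properties":{"deltas":{"type":"array","items":{"type":"object","properties":{"fingers":{"type":"number"},"tx":{"type":"number"},"ty":{"type":"number"},"tz":{"type":"number"},"roll":{"type":"number"}}}}},"required":["deltas"]}

```bash
ls; mkdir -p pics
cat > h.py <<'E'
import numpy as np, cv2
from cell import ctrl
def grab(n,save=None):
    m=ctrl.camera_model(n); im,d=ctrl.camera(n)
    if save: cv2.imwrite(f'pics/{save}.png',im[:,:,::-1])
    return im,d,m
def KM(m): return np.array([[m['fx'],0,m['cx']],[0,m['fy'],m['cy']],[0,0,1.]])
def ray(m,uv):
    p=cv2.undistortPoints(np.array(uv,float).reshape(-1,1,2),KM(m),np.array(m['D'],float)).reshape(-1,2)
    R=cv2.Rodrigues(np.array(m['rvec'],float))[0]; t=np.array(m['tvec'],float).ravel()
    return -R.T@t, np.c_[p,np.ones(len(p))]@R
def onplane(m,uv,z):
    o,d=ray(m,uv); return o+d*((z-o[2])/d[:,2])[:,None]
def fromdepth(m,uv,depth):
    o,d=ray(m,uv); return o+d*np.asarray(depth).reshape(-1,1)
def proj(m,P):
    return cv2.projectPoints(np.array(P,float).reshape(-1,1,3),np.array(m['rvec'],float),np.array(m['tvec'],float),KM(m),np.array(m['D'],float))[0].reshape(-1,2)
E
python3 - <<'E'
from h import *
for n in ('scene','top','wrist'):
    im,d,m=grab(n,n+'0'); np.savez(f'{n}0.npz',im=im,d=d); 
    print(n,{k:np.round(v,3) for k,v in m.items()}, ray(m,[[280,210]])[0])
s=ctrl.read_state(); print(s)
E
```

```text
pics
scene {'fx': np.float64(385.61), 'fy': np.float64(385.61), 'cx': np.float64(284.389), 'cy': np.float64(208.397), 'D': array([-0.097,  0.   ,  0.   ,  0.   ,  0.   ]), 'rvec': array([ 1.158, -1.935,  1.269]), 'tvec': array([0.482, 0.174, 0.573])} [-0.16393608  0.64410741  0.38540871]
top {'fx': np.float64(470.24), 'fy': np.float64(470.24), 'cx': np.float64(277.847), 'cy': np.float64(204.764), 'D': array([-0.158,  0.   ,  0.   ,  0.   ,  0.   ]), 'rvec': array([ 2.184, -2.129,  0.164]), 'tvec': array([0.23 , 0.49 , 0.934])} [0.35133287 0.25473112 0.98833386]
wrist {'fx': np.float64(347.21), 'fy': np.float64(347.21), 'cx': np.float64(279.353), 'cy': np.float64(209.851), 'D': array([-0.063,  0.   ,  0.   ,  0.   ,  0.   ]), 'rvec': array([-2.402, -1.56 , -0.249]), 'tvec': array([-0.574, -0.041,  0.38 ])} [0.16015283 0.55729658 0.37332374]
{'time': 0.15, 'q': array([ 1.01342453e+00,  3.13823089e-01,  4.52588920e-02,  1.30359418e+00,
       -4.38735241e-05,  1.43117470e+00]), 'dq': array([ 0.00082695, -0.0035349 ,  0.0032295 , -0.00214438, -0.0013398 ,
        0.00032997]), 'tau': array([ 1.21997127e-03, -4.81067169e+01,  2.98815626e+01,  1.38838089e-02,
       -8.13344809e-05, -2.54559382e-05]), 'ee_pos': array([0.23313091, 0.52524825, 0.25562417]), 'eef_rot': array([-3.14023775e+00, -1.46108205e-04,  2.72384241e+00]), 'force': array([-0.65832263, -0.4978152 ,  0.39689739]), 'moment': array([0.01499025, 0.00757867, 0.00213356]), 'finger_force': 0.0, 'opening': 0.9937108637553436}
```

View pics/top0.png

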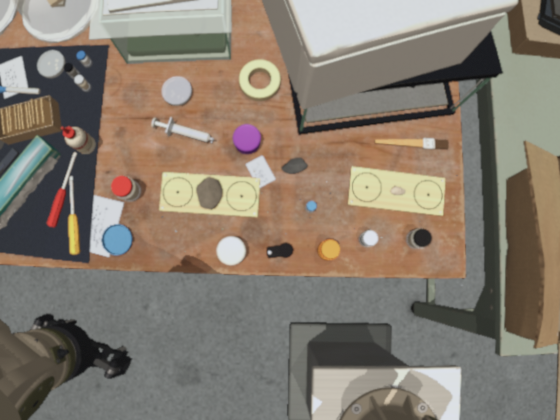

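View pics/scene0.png

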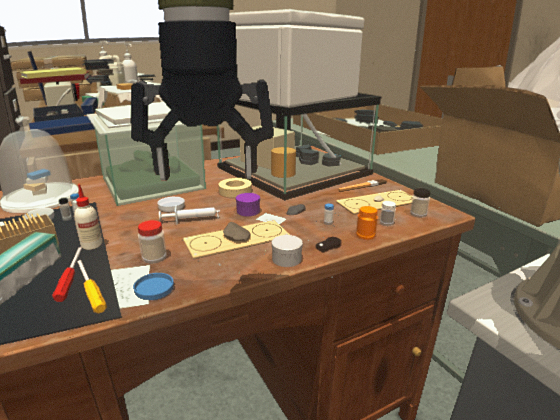

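The top view shows the big-stone board with rings at (177,192) and (241,196), and the small-stone board with rings at (367,187) and (428,195). Candidates, by top-view pixel:
- **Tin:** silver at (231,250). Look-alikes are the purple one at (247,139), the flat grey dish at (176,91) and the blue lid at (117,240).
- **Black-lidded jar:** (421,238). The orange look-alike is at (330,250).
- **White-lidded jar:** (370,238). The dish at (50,63) is not it.
- **Vial:** (311,206). The ones on the mat at (84,58) are excluded.
- **Lens:** (280,251).

The scene view agrees: tin (287,250), white lid (388,212), black lid (421,203), vial (328,213).

Run:
```python
from h import *
Z=np.load('top0.npz'); im,d=Z['im'],Z['d']; m=ctrl.camera_model('top')
S=np.load('scene0.npz'); ms=ctrl.camera_model('scene')
g=cv2.cvtColor(im,cv2.COLOR_RGB2GRAY)
for n,u in dict(tin=(231,250),black=(421,238),white=(370,238),vial=(311,206),lens=(286,251),orange=(330,250),red=(122,188),ringBL=(177,192),ringBR=(241,196),ringSL=(367,187),ringSR=(428,195),dish=(176,91),spare=(294,166),base=(385,400)).items():
    w=d[u[1]-1:u[1]+2,u[0]-1:u[0]+2]; p=fromdepth(m,[u],np.median(w[w>0]))[0]
    print(n,p.round(4),im[u[1],u[0]], 'scene px',proj(ms,p).round(0))
# yellow board mask -> boards
hsv=cv2.cvtColor(im,cv2.COLOR_RGB2HSV)
mk=cv2.inRange(hsv,(22,60,150),(36,255,255)); 
for c in cv2.findContours(cv2.morphologyEx(mk,cv2.MORPH_CLOSE,np.ones((9,9))),cv2.RETR_EXTERNAL,cv2.CHAIN_APPROX_NONE)[0]:
    if cv2.contourArea(c)>1500:
        P=onplane(m,c.reshape(-1,2),0.006)[:,:2].astype(np.float32); print('board',cv2.minAreaRect(P))
top=cv2.resize(im[120:270,210:450],None,fx=2.5,fy=2.5,interpolation=cv2.INTER_CUBIC)
sc=cv2.resize(S['im'][180:270,260:450],(600,284),interpolation=cv2.INTER_CUBIC)
o=np.zeros((375+225,600,3),np.uint8); o[:375]=top; o[375:]=sc[:225]
cv2.imwrite('pics/crop.png',o[:,:,::-1])
```

```text
tin [0.3882 0.3348 0.0371] [221 226 228] scene px [[286. 242.]]
black [ 0.4197 -0.0468  0.0618] [41 39 38] scene px [[420. 190.]]
white [0.4185 0.0552 0.0496] [221 225 232] scene px [[388. 203.]]
vial [0.4812 0.1752 0.044 ] [119 171 205] scene px [[328. 205.]]
lens [0.3902 0.2229 0.0111] [41 38 39] scene px [[333. 240.]]
orange [0.3921 0.1377 0.0619] [218 176  91] scene px [[368. 209.]]
red [0.5037 0.556  0.0713] [215  77  69] scene px [[150. 225.]]
ringBL [0.5089 0.4571 0.0058] [145 142 110] scene px [[204. 243.]]
ringBR [0.5038 0.3204 0.0061] [143 137 106] scene px [[265. 230.]]
ringSL [0.5305 0.0524 0.0066] [156 152 116] scene px [[356. 203.]]
ringSR [ 0.5173 -0.0824  0.0049] [154 150 114] scene px [[399. 196.]]
dish [0.7314 0.4714 0.0159] [188 189 195] scene px [[170. 201.]]
spare [0.5698 0.21   0.0145] [98 96 91] scene px [[295. 206.]]
base [0.0857 0.0113 0.013 ] [191 178 156] scene px [[535. 286.]]
board ((0.5064821243286133, 0.38831692934036255), (0.21005921065807343, 0.08399444073438644), 87.71527862548828)
board ((0.5247629284858704, -0.013262249529361725), (0.2090374231338501, 0.08420198410749435), 84.87042236328125)
```

View pics/crop.png

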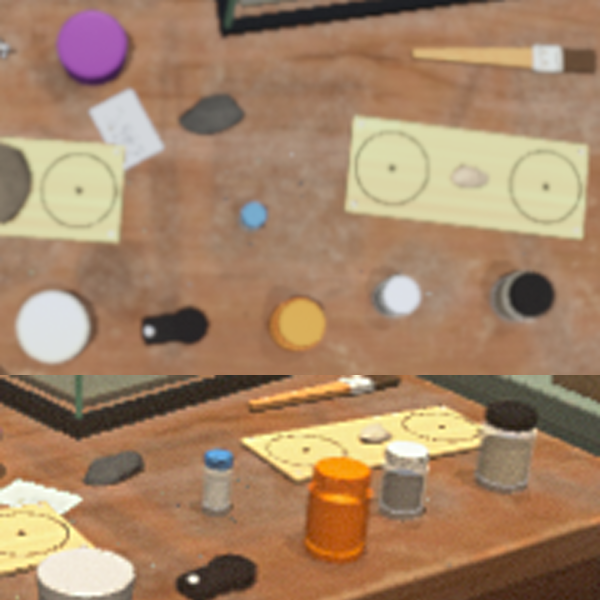

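The crop confirms my picks: silver tin, white-, black- and blue-capped items, and the lens lying along y with its silver rivet at the left end. Next I'll measure exact centres from the top view and check the heights against the scene view.

```bash
cat >> h.py <<'E'
def topfit(m,d,c,zlo,zhi,r=0.045):
    "points of a depth picture near xy c with zlo<z<zhi: enclosing circle / rect, median z"
    v,u=np.mgrid[0:420,0:560]; k=d.ravel()>0
    P=fromdepth(m,np.c_[u.ravel(),v.ravel()][k],d.ravel()[k])
    s=(np.hypot(P[:,0]-c[0],P[:,1]-c[1])<r)&(P[:,2]>zlo)&(P[:,2]<zhi); Q=P[s]
    q=Q[:,:2].astype(np.float32)
    return cv2.minEnclosingCircle(q),cv2.minAreaRect(q),np.median(Q[:,2]),len(q),q.mean(0)
OBJ=dict(tin=(.388,.335,.038),black=(.42,-.047,.062),white=(.4185,.055,.05),vial=(.481,.175,.045),lens=(.39,.228,.013))
RING=dict(BL=(.509,.457),BR=(.504,.32),SL=(.5305,.0524),SR=(.5173,-.0824))
def dot(m,im,c,z=.006):
    g=cv2.cvtColor(im,cv2.COLOR_RGB2GRAY).astype(float)
    v,u=np.mgrid[0:420,0:560]; uv=np.c_[u.ravel(),v.ravel()]
    P=onplane(m,uv,z)[:,:2]; s=np.hypot(*(P-c).T)<.012
    w=np.clip(np.median(g.ravel()[s])-15-g.ravel()[s],0,None)
    return (P[s]*w[:,None]).sum(0)/w.sum(), (uv[s]*w[:,None]).sum(0)/w.sum(), s.sum()
E
python3 - <<'E'
from h import *
for n in ('top','scene'):
    Z=np.load(n+'0.npz'); im,d=Z['im'],Z['d']; m=ctrl.camera_model(n)
    for k,(x,y,h) in OBJ.items():
        try:
            f=topfit(m,d,(x,y),h-.005 if h>.02 else .006,h+.012); print(n,k,'circ',np.round(f[0][0],4),'r%.4f'%f[0][1],'rect',[np.round(a,4) for a in f[1]],'z%.4f'%f[2],f[3],'mean',f[4])
        except Exception as e: print(n,k,e)
    for k,c in RING.items():
        try: a=dot(m,im,c); print(n,k,a[0].round(4),a[1].round(1),a[2])
        except Exception as e: print(n,k,e)
# two-view triangulation of ring dots
mt,ms=ctrl.camera_model('top'),ctrl.camera_model('scene'); A=np.load('top0.npz')['im'];B=np.load('scene0.npz')['im']
for k,c in RING.items():
    o1,d1=ray(mt,[dot(mt,A,c)[1]]);o2,d2=ray(ms,[dot(ms,B,c)[1]])
    s=np.linalg.lstsq(np.c_[d1[0],-d2[0]],o2-o1,rcond=None)[0]
    p,q=o1+d1[0]*s[0],o2+d2[0]*s[1]; print('tri',k,((p+q)/2).round(4),'gap',np.linalg.norm(p-q).round(4))
print(ctrl.tips_ahead)
E
```

```text
top tin circ [0.3881 0.3349] r0.0294 rect [array([0.3883, 0.3357]), array([0.0561, 0.0555]), np.float64(45.5226)] z0.0379 629 mean [0.3877657 0.335653 ]
top black circ [ 0.4206 -0.0508] r0.0198 rect [array([ 0.4203, -0.05  ]), array([0.0365, 0.0363]), np.float64(76.8208)] z0.0611 275 mean [ 0.42045936 -0.05003843]
top white circ [0.4197 0.0542] r0.0159 rect [array([0.4193, 0.0553]), array([0.0299, 0.0297]), np.float64(60.8005)] z0.0494 182 mean [0.41973153 0.05476451]
top vial circ [0.4827 0.1759] r0.0102 rect [array([0.4823, 0.1763]), array([0.0184, 0.0185]), np.float64(0.0754)] z0.0443 78 mean [0.482705   0.17582902]
top lens circ [0.3905 0.2373] r0.0282 rect [array([0.3929, 0.2374]), array([0.0312, 0.0541]), np.float64(1.5559)] z0.0115 330 mean [0.39119703 0.23633517]
top BL [0.5095 0.4565] [177.3 191.7] 98
top BR [0.5044 0.3202] [241.1 195.7] 100
top SL [0.531  0.0537] [366.4 186.8] 96
top SR [ 0.5188 -0.0818] [427.9 194.3] 94
scene tin circ [0.3866 0.3345] r0.0301 rect [array([0.3858, 0.3333]), array([0.0566, 0.0568]), np.float64(18.0621)] z0.0363 409 mean [0.38431188 0.33469185
[... 280 characters left out ...]
)] z0.0482 74 mean [0.41744408 0.05497137]
scene vial circ [0.4816 0.1719] r0.0102 rect [array([0.4806, 0.1731]), array([0.0183, 0.0167]), np.float64(64.0756)] z0.0432 34 mean [0.47971103 0.17343007]
scene lens circ [0.3891 0.2347] r0.0280 rect [array([0.3885, 0.2348]), array([0.0307, 0.0536]), np.float64(13.1951)] z0.0101 197 mean [0.38735256 0.23559694]
scene BL [0.5083 0.454 ] [205.1 242.5] 54
scene BR [0.5027 0.3189] [266.3 229.7] 44
scene SL [0.5296 0.0524] [356.5 203.3] 27
scene SR [ 0.5163 -0.0829] [399.5 196. ] 23
tri BL [0.5089 0.4551 0.0063] gap 0.0027
tri BR [0.5039 0.3194 0.0057] gap 0.0019
tri SL [0.5305 0.0529 0.0058] gap 0.0019
tri SR [ 0.5181 -0.083   0.0053] gap 0.0025
0.025
```

Both views agree within 2 mm. Heights come out at 38/62/50/45 mm for the objects and 6 mm for the boards, and the dot spacing at 136 mm. Now I'll turn the gripper to close along world x (yaw π/2), so tx is +y and ty is +x, and look from close by.

Request:
step_arm(
  deltas=[
    {"roll": 0.165, "fingers": 1},
    {"roll": 0.165},
    {"roll": 0.165},
    {"roll": 0.165},
    {"roll": 0.165},
    {"roll": 0.165},
    {"roll": 0.163},
    {"tx": -3.75, "ty": 3.6},
    {"tx": -3.75, "ty": 3.6},
    {"tx": -3.75, "ty": 3.6},
    {"tx": -3.75, "ty": 3.6},
    {"tx": -3.75, "ty": 3.6},
    {"tx": -3.75, "ty": 3.6},
    {},
    {},
  ],
)

```text
invalid input
```

Request:
step_arm(
  deltas=[
    {"fingers": 1, "tx": 0, "ty": 0, "tz": 0, "roll": 0.165},
    {"fingers": 1, "tx": 0, "ty": 0, "tz": 0, "roll": 0.165},
    {"fingers": 1, "tx": 0, "ty": 0, "tz": 0, "roll": 0.165},
    {"fingers": 1, "tx": 0, "ty": 0, "tz": 0, "roll": 0.165},
    {"fingers": 1, "tx": 0, "ty": 0, "tz": 0, "roll": 0.165},
    {"fingers": 1, "tx": 0, "ty": 0, "tz": 0, "roll": 0.165},
    {"fingers": 1, "tx": 0, "ty": 0, "tz": 0, "roll": 0.163},
    {"fingers": 1, "tx": -3.75, "ty": 3.6, "tz": 0, "roll": 0},
    {"fingers": 1, "tx": -3.75, "ty": 3.6, "tz": 0, "roll": 0},
    {"fingers": 1, "tx": -3.75, "ty": 3.6, "tz": 0, "roll": 0},
    {"fingers": 1, "tx": -3.75, "ty": 3.6, "tz": 0, "roll": 0},
    {"fingers": 1, "tx": -3.75, "ty": 3.6, "tz": 0, "roll": 0},
    {"fingers": 1, "tx": -3.75, "ty": 3.6, "tz": 0, "roll": 0},
    {"fingers": 1, "tx": 0, "ty": 0, "tz": 0, "roll": 0},
    {"fingers": 1, "tx": 0, "ty": 0, "tz": 0, "roll": 0},
  ],
)

```text
time: 2.02
ee_pos: [0.449, 0.3004, 0.256]
eef_rot: [-3.141, 0.0, 1.57]
force: [-0.3, -0.0, 0.2]
opening: 1.0
finger_force: 0.0
```

```bash
cat > look.py <<'E'
import sys
from h import *
s=ctrl.read_state(); print(s['time'],s['ee_pos'].round(4),s['eef_rot'].round(4),s['q'].round(3))
im,d,m=grab('wrist',sys.argv[1]); print('cam',ray(m,[[280,210]])[0].round(3))
for k,(x,y,h) in OBJ.items():
    try:
        f=topfit(m,d,(x,y),h-.005 if h>.02 else .006,h+.012); print(k,'circ',np.round(f[0][0],4),'r%.4f'%f[0][1],'rect',[np.round(a,4) for a in f[1]],'z%.4f'%f[2],f[3])
    except Exception as e: pass
for k,c in RING.items():
    try: a=dot(m,im,c); print(k,a[0].round(4),a[1].round(1),a[2])
    except Exception as e: pass
E
python3 look.py w1 2>/dev/null
```

```text
2.025 [0.449  0.3004 0.256 ] [-3.1406  0.      1.57  ] [ 0.441  0.246 -0.045  1.28   0.     2.012]
cam [0.449 0.38  0.374]
tin circ [0.3885 0.3334] r0.0293 rect [array([0.389 , 0.3336]), array([0.0572, 0.057 ]), np.float64(65.7957)] z0.0381 2812
black circ [0. 0.] r0.0000 rect [array([0., 0.]), array([0., 0.]), np.float64(0.0)] znan 0
white circ [0.4205 0.0536] r0.0159 rect [array([0.4223, 0.0595]), array([0.0168, 0.0313]), np.float64(73.4768)] z0.0498 255
vial circ [0.4833 0.1735] r0.0106 rect [array([0.4836, 0.1734]), array([0.0198, 0.0197]), np.float64(2.325)] z0.0449 269
lens circ [0.3924 0.2351] r0.0286 rect [array([0.3927, 0.2347]), array([0.032, 0.056]), np.float64(6.3967)] z0.0117 1065
BL [0.5108 0.4539] [343.2  17.4] 528
BR [0.5056 0.318 ] [332.3 157.3] 398
SL [0.5321 0.0508] [342.5 359.6] 206
SR [nan nan] [nan nan] 0
```

Wrist view agrees: tin (0.3885, 0.3335), BL dot (0.511, 0.454). I'll descend on the tin and grip it.

Request:
step_arm(
  deltas=[
    {"fingers": 1, "tx": 1.68, "ty": -3.0, "tz": 3, "roll": 0},
    {"fingers": 1, "tx": 1.68, "ty": -3.0, "tz": 3, "roll": 0},
    {"fingers": 1, "tx": 0, "ty": 0, "tz": 4, "roll": 0},
    {"fingers": 1, "tx": 0, "ty": 0, "tz": 4, "roll": 0},
    {"fingers": 1, "tx": 0, "ty": 0, "tz": 4, "roll": 0},
    {"fingers": 1, "tx": 0, "ty": 0, "tz": 2.5, "roll": 0},
    {"fingers": 1, "tx": 0, "ty": 0, "tz": 2, "roll": 0},
    {"fingers": 1, "tx": 0, "ty": 0, "tz": 0, "roll": 0},
    {"fingers": -1, "tx": 0, "ty": 0, "tz": 0, "roll": 0},
    {"fingers": -1, "tx": 0, "ty": 0, "tz": 0, "roll": 0},
    {"fingers": -1, "tx": 0, "ty": 0, "tz": 0, "roll": 0},
    {"fingers": -1, "tx": 0, "ty": 0, "tz": 0, "roll": 0},
    {"fingers": -1, "tx": 0, "ty": 0, "tz": 0, "roll": 0},
  ],
)

```text
time: 3.7
ee_pos: [0.3901, 0.3352, 0.0329]
eef_rot: [3.14, -0.002, 1.571]
force: [-1.3, 1.7, 6.9]
opening: 0.663
finger_force: 63.8
```

Request:
step_arm(
  deltas=[
    {"fingers": -1, "tx": 0, "ty": 0, "tz": -1.5, "roll": 0},
    {"fingers": -1, "tx": 0, "ty": 0, "tz": -2.5, "roll": 0},
    {"fingers": -1, "tx": 1.0, "ty": 1.0, "tz": -3, "roll": 0},
    {"fingers": -1, "tx": 2.5, "ty": 2.5, "tz": 0, "roll": 0},
    {"fingers": -1, "tx": 2.5, "ty": 2.5, "tz": 0, "roll": 0},
    {"fingers": -1, "tx": 2.5, "ty": 2.5, "tz": 0, "roll": 0},
    {"fingers": -1, "tx": 2.5, "ty": 2.5, "tz": 0, "roll": 0},
    {"fingers": -1, "tx": 1.05, "ty": 1.1, "tz": 2, "roll": 0},
    {"fingers": -1, "tx": 0, "ty": 0, "tz": 2, "roll": 0},
    {"fingers": -1, "tx": 0, "ty": 0, "tz": 1, "roll": 0},
    {"fingers": -1, "tx": 0, "ty": 0, "tz": 0.8, "roll": 0},
    {"fingers": -1, "tx": 0, "ty": 0, "tz": 0.2, "roll": 0},
    {"fingers": -1, "tx": 0, "ty": 0, "tz": 0, "roll": 0},
  ],
)

```text
time: 5.32
ee_pos: [0.5105, 0.4548, 0.042]
eef_rot: [3.141, -0.0, 1.571]
force: [0.2, -0.1, -0.2]
opening: 0.658
finger_force: 63.9
```

Run:
```python
from h import *
s=ctrl.read_state(); print(s['ee_pos'].round(4),s['eef_rot'].round(4),s['force'].round(1))
im,d,m=grab('wrist','w2'); np.savez('w2.npz',im=im,d=d)
f=topfit(m,d,s['ee_pos'][:2],.03,.06); print(f)
```

```text
[0.5105 0.4548 0.042 ] [ 3.1410e+00 -5.0000e-04  1.5708e+00] [ 0.2 -0.1 -0.2]
(((0.5107392072677612, 0.4605291485786438), 0.042354464530944824), ((0.5129114389419556, 0.45751824975013733), (0.0665012076497078, 0.0620720200240612), 39.385047912597656), np.float64(0.04705952606745194), 20425, array([0.51074487, 0.4580947 ], dtype=float32))
```

View pics/w2.png

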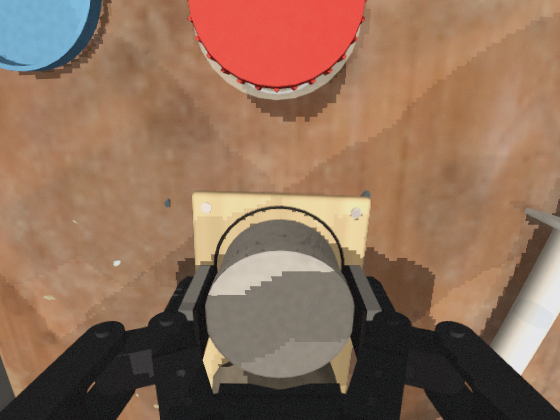

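The wrist view shows the tin held over the left ring at (280,310), with even board margins either side. I'll lower it 3 mm, release and rise.

Request:
step_arm(
  deltas=[
    {"fingers": -1, "tx": 0, "ty": 0, "tz": 0.2, "roll": 0},
    {"fingers": -1, "tx": 0, "ty": 0, "tz": 0.1, "roll": 0},
    {"fingers": -1, "tx": 0, "ty": 0, "tz": 0, "roll": 0},
    {"fingers": 0.7, "tx": 0, "ty": 0, "tz": 0, "roll": 0},
    {"fingers": 1, "tx": 0, "ty": 0, "tz": 0, "roll": 0},
    {"fingers": 1, "tx": 0, "ty": 0, "tz": 0, "roll": 0},
    {"fingers": 1, "tx": 0, "ty": 0, "tz": -1, "roll": 0},
    {"fingers": 1, "tx": 0, "ty": 0, "tz": -3, "roll": 0},
    {"fingers": 1, "tx": -2, "ty": 0, "tz": -5, "roll": 0},
    {"fingers": 1, "tx": -4, "ty": 0, "tz": -5, "roll": 0},
    {"fingers": 1, "tx": -3, "ty": 0, "tz": -2, "roll": 0},
    {"fingers": 1, "tx": 0, "ty": 0, "tz": 0, "roll": 0},
    {"fingers": 1, "tx": 0, "ty": 0, "tz": 0, "roll": 0},
  ],
)

```text
time: 7.0
ee_pos: [0.5103, 0.3659, 0.1971]
eef_rot: [3.142, -0.0, 1.571]
force: [-0.2, 0.4, -0.9]
opening: 1.003
finger_force: 0.0
```

```bash
cat >> h.py <<'E'
def ringfit(m,im,c,z=.006,R=.0308,band=.0055):
    "robust centre of dark ring pixels seen on plane z"
    from scipy.optimize import least_squares
    g=cv2.cvtColor(im,cv2.COLOR_RGB2GRAY); hsv=cv2.cvtColor(im,cv2.COLOR_RGB2HSV)
    bh=cv2.morphologyEx(g,cv2.MORPH_BLACKHAT,np.ones((9,9)))
    v,u=np.nonzero(bh>35); P=onplane(m,np.c_[u,v],z)[:,:2]
    c=np.array(c,float)
    for b in (band,.004,.003):
        r=np.hypot(*(P-c).T); s=abs(r-R)<b
        c=least_squares(lambda q:np.hypot(*(P[s]-q).T)-R,c,loss='soft_l1',f_scale=.0007).x
    return c,s.sum()
E
cat > place.py <<'E'
import sys
from h import *
cam,obj,ring,x,y,h,name=sys.argv[1:]; x,y,h=float(x),float(y),float(h)
print(ctrl.read_state()['ee_pos'].round(4))
im,d,m=grab(cam,name); 
f=topfit(m,d,(x,y),h-.005,h+.012); print('obj',np.round(f[0],4),'rect',np.round(f[1][0],4),'z%.4f'%f[2],f[3])
print('ring',ringfit(m,im,(x,y)))
E
python3 place.py wrist tin BL .5105 .4545 .044 w3; python3 look.py w4 2>/dev/null
```

```text
[0.5103 0.3659 0.1971]
7.05 [0.5099 0.366  0.1963] [-3.1405e+00  2.0000e-04  1.5712e+00] [0.495 0.438 0.081 1.215 0.    2.065]
cam [0.51  0.446 0.314]
tin circ [0. 0.] r0.0000 rect [array([0., 0.]), array([0., 0.]), np.float64(0.0)] znan 0
black circ [0. 0.] r0.0000 rect [array([0., 0.]), array([0., 0.]), np.float64(0.0)] znan 0
white circ [0. 0.] r0.0000 rect [array([0., 0.]), array([0., 0.]), np.float64(0.0)] znan 0
vial circ [0.4834 0.1743] r0.0103 rect [array([0.484 , 0.1782]), array([0.0092, 0.0203]), np.float64(81.3376)] z0.0441 162
lens circ [0.4035 0.2194] r0.0124 rect [array([0.4062, 0.2182]), array([0.0246, 0.0058]), np.float64(66.4642)] z0.0114 89
BL [nan nan] [nan nan] 672
BR [0.5053 0.3179] [274.4 236.1] 462
SL [nan nan] [nan nan] 0
SR [nan nan] [nan nan] 0Traceback (most recent call last):
  File "place.py", line 6, in <module>
    f=topfit(m,d,(x,y),h-.005,h+.012); print('obj',np.round(f[0],4),'rect',np.round(f[1][0],4),'z%.4f'%f[2],f[3])
                                                   ~~~~~~~~^^^^^^^^
    return _wrapfunc(a, 'round', decimals=decimals, out=out)
    return _wrapit(obj, method, *args, **kwds)
    conv = _array_converter(obj)
ValueError: setting an array element with a sequence. The requested array has an inhomogeneous shape after 1 dimensions. The detected shape was (2,) + inhomogeneous part.
```

View pics/w3.png

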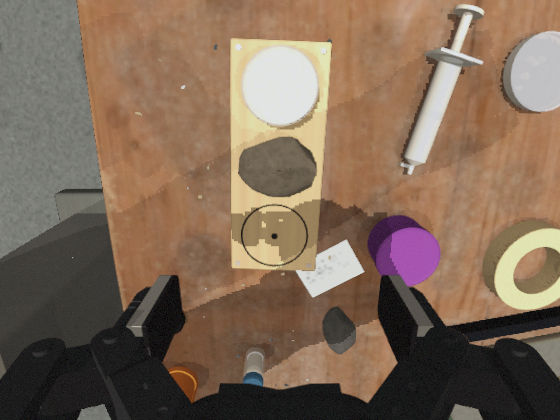

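The tin stands upright in the ring at (280,87), and the BR dot is at (274,236). I'll measure the offset.

```bash
sed -i "s/print('obj',np.round(f\[0\],4),/print('obj',np.round(f[0][0],4),round(f[0][1],4),/" place.py; sed -i "s/^print('ring'.*/c,n=ringfit(m,im,(x,y)); print('ring',c.round(4),n)/" place.py
python3 place.py wrist tin BL .5105 .4545 .044 w5; python3 place.py top tin BL .5105 .4545 .044 t5
python3 - <<'E'
from h import *
im=cv2.imread('pics/w3.png')[:,:,::-1].copy(); m=ctrl.camera_model('wrist')
print('BR ringfit',ringfit(m,im,(.505,.318)))
hsv=cv2.cvtColor(im,cv2.COLOR_RGB2HSV)
mk=cv2.inRange(hsv,(18,60,60),(36,255,255)); mk[300:]=0; mk[:,400:]=0
mk=cv2.morphologyEx(mk,cv2.MORPH_OPEN,np.ones((5,5)))
c=max(cv2.findContours(mk,cv2.RETR_EXTERNAL,cv2.CHAIN_APPROX_NONE)[0],key=cv2.contourArea)
P=onplane(m,c.reshape(-1,2),0.006)[:,:2].astype(np.float32); print(cv2.minAreaRect(P))
E
```

```text
[0.5098 0.3661 0.1959]
obj [0.5109 0.4532] 0.0293 rect [0.5107 0.4528] z0.0441 5033
ring [0.513  0.4501] 299
[0.5097 0.3662 0.1958]
obj [0. 0.] 0.0 rect [0. 0.] znan 0
ring [0.5105 0.4545] 0
BR ringfit (array([0.50448593, 0.31875712]), np.int64(403))
((0.5070914030075073, 0.38662928342819214), (0.20796672999858856, 0.08290918171405792), 87.91878509521484)
  return _methods._mean(a, axis=axis, dtype=dtype,
  ret = ret.dtype.type(ret / rcount)
h.py:24: RuntimeWarning: Mean of empty slice.
  return cv2.minEnclosingCircle(q),cv2.minAreaRect(q),np.median(Q[:,2]),len(q),q.mean(0)
  ret = um.true_divide(
```

Tin measures (0.511, 0.453) against a dot at (0.510, 0.4545), an error of about 1.5 mm, which is good. I'll draw back and go to the right-hand group.

Request:
step_arm(
  deltas=[
    {"fingers": 1, "tx": -2, "ty": -3, "tz": 0, "roll": 0},
    {"fingers": 1, "tx": -4, "ty": -3, "tz": 0, "roll": 0},
    {"fingers": 1, "tx": -5, "ty": 0, "tz": 0, "roll": 0},
    {"fingers": 1, "tx": -5, "ty": 0, "tz": 0, "roll": 0},
    {"fingers": 1, "tx": -5, "ty": 0, "tz": 0, "roll": 0},
    {"fingers": 1, "tx": -5, "ty": 0, "tz": 0, "roll": 0},
    {"fingers": 1, "tx": -5, "ty": 0, "tz": 0, "roll": 0},
    {"fingers": 1, "tx": -3.6, "ty": 0, "tz": 0, "roll": 0},
    {"fingers": 1, "tx": 0, "ty": 0, "tz": 0, "roll": 0},
    {"fingers": 1, "tx": 0, "ty": 0, "tz": 0, "roll": 0},
  ],
)

```text
time: 8.45
ee_pos: [0.4502, 0.0202, 0.1967]
eef_rot: [-3.141, -0.001, 1.571]
force: [0.8, -0.3, -0.2]
opening: 0.998
finger_force: 0.0
```

```bash
python3 look.py w6 2>/dev/null
```

```text
8.45 [0.4502 0.0202 0.1967] [-3.1407e+00 -6.0000e-04  1.5710e+00] [-0.134  0.104 -0.368  1.1    0.     1.437]
cam [0.451 0.1   0.315]
tin circ [0. 0.] r0.0000 rect [array([0., 0.]), array([0., 0.]), np.float64(0.0)] znan 0
black circ [ 0.4219 -0.0527] r0.0194 rect [array([ 0.4223, -0.0524]), array([0.0375, 0.0375]), np.float64(40.1458)] z0.0620 1482
white circ [0.4208 0.0527] r0.0157 rect [array([0.4209, 0.0526]), array([0.0298, 0.0308]), np.float64(69.4648)] z0.0500 1201
vial circ [0.4835 0.1657] r0.0080 rect [array([0.4835, 0.164 ]), array([0.0035, 0.0159]), np.float64(89.7702)] z0.0442 102
lens circ [0. 0.] r0.0000 rect [array([0., 0.]), array([0., 0.]), np.float64(0.0)] znan 0
BL [nan nan] [nan nan] 0
BR [nan nan] [nan nan] 0
SL [0.5325 0.0512] [371.2 153.8] 564
SR [ 0.52   -0.0844] [348.  287.4] 386
```

View pics/w6.png

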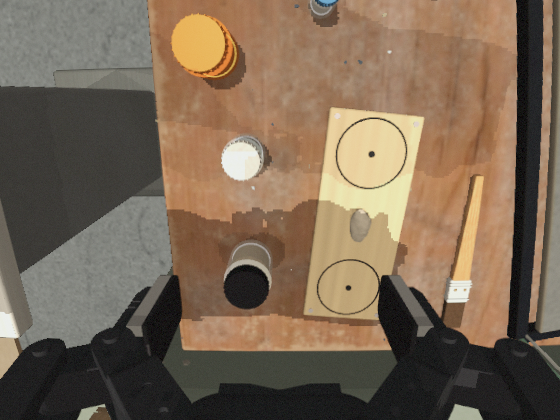

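Wrist view shows the white jar at (243,160), black jar (248,285), SL dot (371,154) and SR dot (348,287), with an SL–SR span of 136.2 mm. Next is the white jar: grip it and move it to SL.

Request:
step_arm(
  deltas=[
    {"fingers": 1, "tx": 1.65, "ty": -1.45, "tz": 2, "roll": 0},
    {"fingers": 1, "tx": 1.6, "ty": -1.45, "tz": 3, "roll": 0},
    {"fingers": 1, "tx": 0, "ty": 0, "tz": 4, "roll": 0},
    {"fingers": 1, "tx": 0, "ty": 0, "tz": 4, "roll": 0},
    {"fingers": 1, "tx": 0, "ty": 0, "tz": 2, "roll": 0},
    {"fingers": 1, "tx": 0, "ty": 0, "tz": 1.3, "roll": 0},
    {"fingers": 1, "tx": 0, "ty": 0, "tz": 0, "roll": 0},
    {"fingers": -1, "tx": 0, "ty": 0, "tz": 0, "roll": 0},
    {"fingers": -1, "tx": 0, "ty": 0, "tz": 0, "roll": 0},
    {"fingers": -1, "tx": 0, "ty": 0, "tz": 0, "roll": 0},
    {"fingers": -1, "tx": 0, "ty": 0, "tz": 0, "roll": 0},
    {"fingers": -1, "tx": 0, "ty": 0, "tz": 0, "roll": 0},
    {"fingers": -1, "tx": 0, "ty": 0, "tz": 0, "roll": 0},
    {"fingers": -1, "tx": 0, "ty": 0, "tz": 0, "roll": 0},
  ],
)

```text
time: 10.25
ee_pos: [0.422, 0.0521, 0.035]
eef_rot: [3.14, -0.0, 1.571]
force: [-1.0, -0.2, 6.4]
opening: 0.383
finger_force: 59.2
```

Request:
step_arm(
  deltas=[
    {"fingers": -1, "tx": 0, "ty": 0, "tz": -1.5, "roll": 0},
    {"fingers": -1, "tx": 0, "ty": 0.5, "tz": -2.5, "roll": 0},
    {"fingers": -1, "tx": 0, "ty": 2.0, "tz": -2, "roll": 0},
    {"fingers": -1, "tx": 0, "ty": 2.5, "tz": 0, "roll": 0},
    {"fingers": -1, "tx": -0.15, "ty": 2.5, "tz": 0, "roll": 0},
    {"fingers": -1, "tx": 0, "ty": 2.5, "tz": 1, "roll": 0},
    {"fingers": -1, "tx": 0, "ty": 1.05, "tz": 1.5, "roll": 0},
    {"fingers": -1, "tx": 0, "ty": 0, "tz": 1.5, "roll": 0},
    {"fingers": -1, "tx": 0, "ty": 0, "tz": 0.8, "roll": 0},
    {"fingers": -1, "tx": 0, "ty": 0, "tz": 0.4, "roll": 0},
    {"fingers": -1, "tx": 0, "ty": 0, "tz": 0.1, "roll": 0},
    {"fingers": -1, "tx": 0, "ty": 0, "tz": 0, "roll": 0},
  ],
)

```text
time: 11.75
ee_pos: [0.532, 0.0506, 0.0415]
eef_rot: [3.141, -0.0, 1.571]
force: [-0.5, -0.7, -0.2]
opening: 0.384
finger_force: 59.7
```

Request:
step_arm(
  deltas=[
    {"fingers": -1, "tx": 0, "ty": 0, "tz": 0.1, "roll": 0},
    {"fingers": -1, "tx": 0, "ty": 0, "tz": 0, "roll": 0},
    {"fingers": 0.5, "tx": 0, "ty": 0, "tz": 0, "roll": 0},
    {"fingers": 1, "tx": 0, "ty": 0, "tz": 0, "roll": 0},
    {"fingers": 1, "tx": 0, "ty": 0, "tz": 0, "roll": 0},
    {"fingers": 1, "tx": 0, "ty": 0, "tz": -1, "roll": 0},
    {"fingers": 1, "tx": 0, "ty": 0, "tz": -3, "roll": 0},
    {"fingers": 1, "tx": 0, "ty": 0, "tz": -5, "roll": 0},
    {"fingers": 1, "tx": -2, "ty": -2, "tz": -4, "roll": 0},
    {"fingers": 1, "tx": -3, "ty": -3, "tz": -1, "roll": 0},
    {"fingers": 1, "tx": -2, "ty": -2, "tz": 0, "roll": 0},
    {"fingers": 1, "tx": 0, "ty": 0, "tz": 0, "roll": 0},
    {"fingers": 1, "tx": 0, "ty": 0, "tz": 0, "roll": 0},
  ],
)

```text
time: 13.38
ee_pos: [0.4624, -0.0193, 0.1806]
eef_rot: [3.14, -0.0, 1.571]
force: [0.3, -0.8, -0.6]
opening: 1.001
finger_force: 0.0
```

```bash
python3 look.py w7 2>/dev/null; python3 place.py wrist white SL .5325 .0512 .056 w8
```

```text
13.375 [ 0.4624 -0.0193  0.1806] [ 3.1403e+00 -1.0000e-04  1.5706e+00] [-0.216  0.136 -0.372  1.062  0.     1.355]
cam [0.463 0.06  0.298]
tin circ [0. 0.] r0.0000 rect [array([0., 0.]), array([0., 0.]), np.float64(0.0)] znan 0
black circ [ 0.4223 -0.0529] r0.0193 rect [array([ 0.4223, -0.0524]), array([0.0382, 0.0371]), np.float64(1.0493)] z0.0620 1846
white circ [0. 0.] r0.0000 rect [array([0., 0.]), array([0., 0.]), np.float64(0.0)] znan 0
vial circ [0. 0.] r0.0000 rect [array([0., 0.]), array([0., 0.]), np.float64(0.0)] znan 0
lens circ [0. 0.] r0.0000 rect [array([0., 0.]), array([0., 0.]), np.float64(0.0)] znan 0
BL [nan nan] [nan nan] 0
BR [nan nan] [nan nan] 0
SL [0.5252 0.0523] [355.5 107.1] 699
SR [ 0.52   -0.0845] [340.4 259.4] 467
[ 0.4626 -0.0191  0.1804]
obj [0.5324 0.0508] 0.0158 rect [0.5322 0.0507] z0.0561 1620
ring [0.5322 0.0513] 551
```

White jar is within 0.6 mm. Next, the black jar.

Request:
step_arm(
  deltas=[
    {"fingers": 1, "tx": -1.7, "ty": -2, "tz": 1, "roll": 0},
    {"fingers": 1, "tx": -1.64, "ty": -2, "tz": 2, "roll": 0},
    {"fingers": 1, "tx": 0, "ty": 0, "tz": 4, "roll": 0},
    {"fingers": 1, "tx": 0, "ty": 0, "tz": 4, "roll": 0},
    {"fingers": 1, "tx": 0, "ty": 0, "tz": 2, "roll": 0},
    {"fingers": 1, "tx": 0, "ty": 0, "tz": 0.95, "roll": 0},
    {"fingers": 1, "tx": 0, "ty": 0, "tz": 0, "roll": 0},
    {"fingers": -1, "tx": 0, "ty": 0, "tz": 0, "roll": 0},
    {"fingers": -1, "tx": 0, "ty": 0, "tz": 0, "roll": 0},
    {"fingers": -1, "tx": 0, "ty": 0, "tz": 0, "roll": 0},
    {"fingers": -1, "tx": 0, "ty": 0, "tz": 0, "roll": 0},
    {"fingers": -1, "tx": 0, "ty": 0, "tz": 0, "roll": 0},
    {"fingers": -1, "tx": 0, "ty": 0, "tz": 0, "roll": 0},
  ],
)

```text
time: 15.1
ee_pos: [0.4226, -0.053, 0.0416]
eef_rot: [3.14, 0.0, 1.571]
force: [-0.5, 0.6, 6.5]
opening: 0.477
finger_force: 60.1
```

Request:
step_arm(
  deltas=[
    {"fingers": -1, "tx": 0, "ty": 0, "tz": -1.5, "roll": 0},
    {"fingers": -1, "tx": 0, "ty": 0, "tz": -3, "roll": 0},
    {"fingers": -1, "tx": 1.5, "ty": 0, "tz": -3.5, "roll": 0},
    {"fingers": -1, "tx": 3.5, "ty": 0, "tz": -1, "roll": 0},
    {"fingers": -1, "tx": 4.5, "ty": 0, "tz": 0, "roll": 0},
    {"fingers": -1, "tx": 4.5, "ty": 0, "tz": 0, "roll": 0},
    {"fingers": -1, "tx": 4.5, "ty": 0, "tz": 0, "roll": 0},
    {"fingers": -1, "tx": 4.5, "ty": 0, "tz": 0, "roll": 0},
    {"fingers": -1, "tx": 4.5, "ty": 1, "tz": 0, "roll": 0},
    {"fingers": -1, "tx": 4.5, "ty": 2.25, "tz": 0, "roll": 0},
    {"fingers": -1, "tx": 3.1, "ty": 2.5, "tz": 0, "roll": 0},
    {"fingers": -1, "tx": 2, "ty": 1.5, "tz": 1.5, "roll": 0},
    {"fingers": -1, "tx": 0, "ty": 1, "tz": 2.5, "roll": 0},
    {"fingers": -1, "tx": 0, "ty": 0, "tz": 2.5, "roll": 0},
    {"fingers": -1, "tx": 0, "ty": 0, "tz": 1, "roll": 0},
    {"fingers": -1, "tx": 0, "ty": 0, "tz": 0.5, "roll": 0},
    {"fingers": -1, "tx": 0, "ty": 0, "tz": 0.3, "roll": 0},
    {"fingers": -1, "tx": 0, "ty": 0, "tz": 0, "roll": 0},
  ],
)

```text
time: 17.35
ee_pos: [0.5047, 0.3184, 0.0483]
eef_rot: [3.141, -0.001, 1.571]
force: [-0.3, 0.3, -0.4]
opening: 0.479
finger_force: 60.8
```

Request:
step_arm(
  deltas=[
    {"fingers": -1, "tx": 0, "ty": 0, "tz": 0.1, "roll": 0},
    {"fingers": -1, "tx": 0, "ty": 0, "tz": 0, "roll": 0},
    {"fingers": 0.6, "tx": 0, "ty": 0, "tz": 0, "roll": 0},
    {"fingers": 1, "tx": 0, "ty": 0, "tz": 0, "roll": 0},
    {"fingers": 1, "tx": 0, "ty": 0, "tz": 0, "roll": 0},
    {"fingers": 1, "tx": 0, "ty": 0, "tz": -1, "roll": 0},
    {"fingers": 1, "tx": 0, "ty": 0, "tz": -3, "roll": 0},
    {"fingers": 1, "tx": 0, "ty": 0, "tz": -5, "roll": 0},
    {"fingers": 1, "tx": -2, "ty": -1.5, "tz": -4, "roll": 0},
    {"fingers": 1, "tx": -4, "ty": -1.5, "tz": -2, "roll": 0},
    {"fingers": 1, "tx": -3, "ty": -1.5, "tz": 0, "roll": 0},
    {"fingers": 1, "tx": 0, "ty": 0, "tz": 0, "roll": 0},
    {"fingers": 1, "tx": 0, "ty": 0, "tz": 0, "roll": 0},
  ],
)

```text
time: 18.98
ee_pos: [0.4598, 0.2285, 0.1972]
eef_rot: [3.14, -0.001, 1.571]
force: [-0.3, -0.3, -0.3]
opening: 0.997
finger_force: 0.0
```

```bash
python3 look.py w9 2>/dev/null; python3 place.py wrist black BR .505 .3183 .068 w10;python3 place.py wrist tin BL .5105 .4545 .044 w11
```

```text
18.975 [0.4598 0.2285 0.1972] [ 3.1403e+00 -7.0000e-04  1.5705e+00] [ 0.305  0.22  -0.226  1.124  0.     1.876]
cam [0.46  0.308 0.315]
tin circ [0. 0.] r0.0000 rect [array([0., 0.]), array([0., 0.]), np.float64(0.0)] znan 0
black circ [0. 0.] r0.0000 rect [array([0., 0.]), array([0., 0.]), np.float64(0.0)] znan 0
white circ [0. 0.] r0.0000 rect [array([0., 0.]), array([0., 0.]), np.float64(0.0)] znan 0
vial circ [0.4833 0.1731] r0.0109 rect [array([0.4833, 0.1733]), array([0.0208, 0.02  ]), np.float64(39.5669)] z0.0449 433
lens circ [0.3919 0.2345] r0.0284 rect [array([0.3921, 0.234 ]), array([0.0322, 0.0553]), np.float64(8.784)] z0.0118 1707
BL [nan nan] [nan nan] 0
BR [0.4938 0.318 ] [318.7  84.6] 661
SL [nan nan] [nan nan] 307
SR [nan nan] [nan nan] 0
[0.4599 0.2287 0.1969]
obj [0.5053 0.3181] 0.0196 rect [0.5052 0.318 ] z0.0682 2472
ring [0.5051 0.3182] 518
[0.4598 0.2289 0.1967]
obj [0. 0.] 0.0 rect [0. 0.] znan 0
ring [0.5105 0.4545] 0
  return _methods._mean(a, axis=axis, dtype=dtype,
  ret = ret.dtype.type(ret / rcount)
h.py:24: RuntimeWarning: Mean of empty slice.
  return cv2.minEnclosingCircle(q),cv2.minAreaRect(q),np.median(Q[:,2]),len(q),q.mean(0)
  ret = um.true_divide(
```

View pics/w9.png

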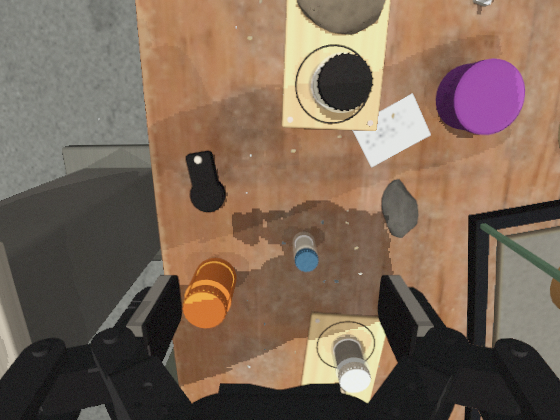

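The black jar is centred within 0.3 mm. The view shows the vial at (306,255), spare stone (400,208) and lens (206,182). I'll pick the vial with a narrower opening.

Request:
step_arm(
  deltas=[
    {"fingers": 0.4, "tx": -2.5, "ty": 1.2, "tz": 0, "roll": 0},
    {"fingers": 0.4, "tx": -3.04, "ty": 1.15, "tz": 2, "roll": 0},
    {"fingers": 0.4, "tx": 0, "ty": 0, "tz": 4, "roll": 0},
    {"fingers": 0.4, "tx": 0, "ty": 0, "tz": 4, "roll": 0},
    {"fingers": 0.4, "tx": 0, "ty": 0, "tz": 3, "roll": 0},
    {"fingers": 0.4, "tx": 0, "ty": 0, "tz": 2, "roll": 0},
    {"fingers": 0.4, "tx": 0, "ty": 0, "tz": 1.4, "roll": 0},
    {"fingers": 0.4, "tx": 0, "ty": 0, "tz": 0, "roll": 0},
    {"fingers": -1, "tx": 0, "ty": 0, "tz": 0, "roll": 0},
    {"fingers": -1, "tx": 0, "ty": 0, "tz": 0, "roll": 0},
    {"fingers": -1, "tx": 0, "ty": 0, "tz": 0, "roll": 0},
    {"fingers": -1, "tx": 0, "ty": 0, "tz": 0, "roll": 0},
    {"fingers": -1, "tx": 0, "ty": 0, "tz": 0, "roll": 0},
    {"fingers": -1, "tx": 0, "ty": 0, "tz": 0, "roll": 0},
  ],
)

```text
time: 20.88
ee_pos: [0.4838, 0.1731, 0.0337]
eef_rot: [3.139, -0.001, 1.571]
force: [-0.9, 0.7, 6.5]
opening: 0.24
finger_force: 58.6
```

Request:
step_arm(
  deltas=[
    {"fingers": -1, "tx": 0, "ty": 0, "tz": -1.5, "roll": 0},
    {"fingers": -1, "tx": 0, "ty": 0, "tz": -3, "roll": 0},
    {"fingers": -1, "tx": -1, "ty": -1, "tz": -3.5, "roll": 0},
    {"fingers": -1, "tx": -3, "ty": -2, "tz": -1, "roll": 0},
    {"fingers": -1, "tx": -4.2, "ty": 0, "tz": 0, "roll": 0},
    {"fingers": -1, "tx": -4.2, "ty": 0, "tz": 0, "roll": 0},
    {"fingers": -1, "tx": -4.2, "ty": 0, "tz": 0, "roll": 0},
    {"fingers": -1, "tx": -4.2, "ty": 1, "tz": 0, "roll": 0},
    {"fingers": -1, "tx": -3, "ty": 2.3, "tz": 0, "roll": 0},
    {"fingers": -1, "tx": -1.97, "ty": 2.3, "tz": 1.5, "roll": 0},
    {"fingers": -1, "tx": 0, "ty": 1.02, "tz": 2.5, "roll": 0},
    {"fingers": -1, "tx": 0, "ty": 0, "tz": 2.5, "roll": 0},
    {"fingers": -1, "tx": 0, "ty": 0, "tz": 1, "roll": 0},
    {"fingers": -1, "tx": 0, "ty": 0, "tz": 0.6, "roll": 0},
    {"fingers": -1, "tx": 0, "ty": 0, "tz": 0.2, "roll": 0},
    {"fingers": -1, "tx": 0, "ty": 0, "tz": 0, "roll": 0},
  ],
)

```text
time: 22.88
ee_pos: [0.5194, -0.0849, 0.0403]
eef_rot: [3.14, 0.0, 1.571]
force: [0.4, 0.9, -1.1]
opening: 0.246
finger_force: 58.7
```

Request:
step_arm(
  deltas=[
    {"fingers": -1, "tx": 0, "ty": 0.05, "tz": 0.08, "roll": 0},
    {"fingers": -1, "tx": 0, "ty": 0, "tz": 0, "roll": 0},
    {"fingers": 0.1, "tx": 0, "ty": 0, "tz": 0, "roll": 0},
    {"fingers": 0.4, "tx": 0, "ty": 0, "tz": 0, "roll": 0},
    {"fingers": 0.4, "tx": 0, "ty": 0, "tz": 0, "roll": 0},
    {"fingers": 0.4, "tx": 0, "ty": 0, "tz": -1, "roll": 0},
    {"fingers": 0.4, "tx": 0, "ty": 0, "tz": -3, "roll": 0},
    {"fingers": 0.4, "tx": 0, "ty": 0, "tz": -5, "roll": 0},
    {"fingers": 0.4, "tx": 0, "ty": -1.5, "tz": -4, "roll": 0},
    {"fingers": 0.4, "tx": 3, "ty": -2.5, "tz": -2, "roll": 0},
    {"fingers": 0.4, "tx": 4, "ty": -1.5, "tz": 0, "roll": 0},
    {"fingers": 0.4, "tx": 0, "ty": 0, "tz": 0, "roll": 0},
    {"fingers": 0.4, "tx": 0, "ty": 0, "tz": 0, "roll": 0},
  ],
)

```text
time: 24.5
ee_pos: [0.465, -0.015, 0.1893]
eef_rot: [3.14, 0.0, 1.571]
force: [0.3, -0.1, 0.1]
opening: 0.7
finger_force: 0.0
```

```bash
python3 place.py wrist vial SR .520 -.0844 .051 w12 2>/dev/null;python3 place.py wrist white SL .5325 .0512 .056 w13 2>/dev/null
```

```text
[ 0.465  -0.015   0.1893]
obj [ 0.5195 -0.0851] 0.0104 rect [ 0.5159 -0.0846] z0.0509 257
ring [ 0.5197 -0.0838] 317
[ 0.4651 -0.0153  0.1891]
obj [0.5324 0.051 ] 0.0159 rect [0.5321 0.0509] z0.0561 1503
ring [0.5323 0.0513] 537
```

Vial is within about 1 mm, so all four are in place. I'll go over to the lens and look closely at its centre and yaw.

Request:
step_arm(
  deltas=[
    {"fingers": 0.4, "tx": 1, "ty": -2.5, "tz": -1, "roll": 0},
    {"fingers": 0.4, "tx": 3.5, "ty": -3, "tz": 0, "roll": 0},
    {"fingers": 0.4, "tx": 5, "ty": 0, "tz": 0, "roll": 0},
    {"fingers": 0.4, "tx": 5, "ty": 0, "tz": 0, "roll": 0},
    {"fingers": 0.4, "tx": 5, "ty": 0, "tz": 0, "roll": 0},
    {"fingers": 0.4, "tx": 5, "ty": 0, "tz": 0, "roll": 0},
    {"fingers": 0.4, "tx": 4, "ty": 0, "tz": 0, "roll": 0},
    {"fingers": 0.4, "tx": 0, "ty": 0, "tz": 0, "roll": 0},
    {"fingers": 0.4, "tx": 0, "ty": 0, "tz": 0, "roll": 0},
  ],
)

```text
time: 25.72
ee_pos: [0.4097, 0.2694, 0.1983]
eef_rot: [-3.141, 0.001, 1.57]
force: [0.8, 0.3, -0.2]
opening: 0.705
finger_force: 0.0
```

```bash
python3 look.py w14 2>/dev/null | grep -v 0000; python3 place.py wrist tin BL .5105 .4545 .044 w15
python3 - <<'E'
from h import *
im,d,m=grab('wrist'); g=cv2.cvtColor(im,cv2.COLOR_RGB2GRAY)
v,u=np.mgrid[0:420,0:560]; P=onplane(m,np.c_[u.ravel(),v.ravel()],.0125)
Q=fromdepth(m,np.c_[u.ravel(),v.ravel()],d.ravel())
s=(np.hypot(P[:,0]-.392,P[:,1]-.2345)<.038)&(Q[:,2]>.006)
mk=(s.reshape(420,560)*255).astype(np.uint8); c=max(cv2.findContours(mk,0,1)[0],key=cv2.contourArea)
print(cv2.minAreaRect(P[s][:,:2].astype(np.float32)))
X=P[s][:,:2];X=X-X.mean(0);w,V=np.linalg.eigh(X.T@X);print('axis',V[:,1],np.degrees(np.arctan2(-V[0,1],V[1,1])),'mean',P[s].mean(0))
x,y,W,H=cv2.boundingRect(c); cr=im[max(0,y-25):y+H+25,x-30:x+W+30]; cv2.imwrite('pics/lens.png',cv2.resize(cr,None,fx=4,fy=4)[:,:,::-1])
E
```

```text
cam [0.41  0.349 0.316]
lens circ [0.392  0.2349] r0.0285 rect [array([0.3923, 0.2344]), array([0.0316, 0.0559]), np.float64(8.6658)] z0.0118 1530
BL [nan nan] [nan nan] 0
BR [0.5086 0.3178] [390.9 133.6] 582
SL [nan nan] [nan nan] 265
SR [nan nan] [nan nan] 0
[0.4098 0.2691 0.1984]
obj [0. 0.] 0.0 rect [0. 0.] znan 0
ring [0.5107 0.4532] 80
((0.3926977515220642, 0.23269258439540863), (0.07031915336847305, 0.06427962332963943), 16.521461486816406)
axis [-0.14603203  0.98927986] 8.397046430486578 mean [0.39227925 0.23577543 0.0125    ]
  return _methods._mean(a, axis=axis, dtype=dtype,
  ret = ret.dtype.type(ret / rcount)
h.py:24: RuntimeWarning: Mean of empty slice.
  return cv2.minEnclosingCircle(q),cv2.minAreaRect(q),np.median(Q[:,2]),len(q),q.mean(0)
  ret = um.true_divide(
```

View pics/lens.png

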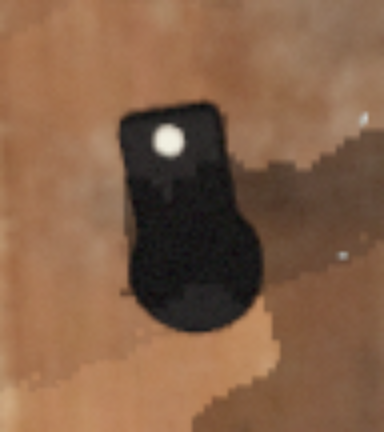

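The lens crop shows a keyhole shape: 32 mm disc at the −y end (lower, 195,265) and the narrower arm with the rivet at (168,140). Centre is (0.392, 0.2346) and yaw is about 8.4°. I'll grip across the disc, about 10 mm from the centre.

Request:
step_arm(
  deltas=[
    {"fingers": 0, "tx": -2.2, "ty": -0.8, "tz": 0, "roll": 0},
    {"fingers": 0, "tx": -2.24, "ty": -0.82, "tz": 0, "roll": 0},
    {"fingers": 0, "tx": 0, "ty": 0, "tz": 2, "roll": -0.147},
    {"fingers": 0, "tx": 0, "ty": 0, "tz": 4, "roll": 0},
    {"fingers": 0, "tx": 0, "ty": 0, "tz": 4, "roll": 0},
    {"fingers": 0, "tx": 0, "ty": 0, "tz": 4, "roll": 0},
    {"fingers": 0, "tx": 0, "ty": 0, "tz": 1.5, "roll": 0},
    {"fingers": 0, "tx": 0, "ty": 0, "tz": 1.0, "roll": 0},
    {"fingers": 0, "tx": 0, "ty": 0, "tz": 0, "roll": 0},
    {"fingers": 0, "tx": 0, "ty": 0, "tz": 0, "roll": 0},
  ],
)

```text
time: 27.12
ee_pos: [0.3941, 0.2258, 0.0346]
eef_rot: [3.14, -0.0, 1.717]
force: [-0.3, 1.2, 0.3]
opening: 0.5
finger_force: 0.0
```

Request:
step_arm(
  deltas=[
    {"fingers": 0, "tx": -0.1, "ty": 0, "tz": 0.5, "roll": 0},
    {"fingers": 0, "tx": 0, "ty": 0, "tz": 0.2, "roll": 0},
    {"fingers": 0, "tx": 0, "ty": 0, "tz": 0, "roll": 0},
    {"fingers": -1, "tx": 0, "ty": 0, "tz": 0, "roll": 0},
    {"fingers": -1, "tx": 0, "ty": 0, "tz": 0, "roll": 0},
    {"fingers": -1, "tx": 0, "ty": 0, "tz": 0, "roll": 0},
    {"fingers": -1, "tx": 0, "ty": 0, "tz": 0, "roll": 0},
    {"fingers": -1, "tx": 0, "ty": 0, "tz": 0, "roll": 0},
  ],
)

```text
time: 28.12
ee_pos: [0.3935, 0.2248, 0.0272]
eef_rot: [3.141, -0.0, 1.718]
force: [-1.3, 0.2, 5.6]
opening: 0.336
finger_force: 59.0
```

Request:
step_arm(
  deltas=[
    {"fingers": -1, "tx": 0, "ty": 0, "tz": -1, "roll": 0},
    {"fingers": -1, "tx": 0, "ty": 0, "tz": -2, "roll": 0},
    {"fingers": -1, "tx": 0, "ty": 0, "tz": -3, "roll": 0},
    {"fingers": -1, "tx": 0, "ty": 0, "tz": -3, "roll": 0},
    {"fingers": -1, "tx": 0, "ty": 0, "tz": -1, "roll": 0},
    {"fingers": -1, "tx": 0, "ty": 0, "tz": 0, "roll": 0},
    {"fingers": -1, "tx": 0, "ty": 0, "tz": 0, "roll": 0},
  ],
)

```text
time: 29.0
ee_pos: [0.3927, 0.2245, 0.1257]
eef_rot: [-3.14, 0.0, 1.718]
force: [-0.4, -0.2, -0.1]
opening: 0.336
finger_force: 59.4
```

Run:
```python
from h import *
s=ctrl.read_state(); print(s['time'],s['ee_pos'].round(4),s['eef_rot'].round(4),s['opening'])
im,d,m=grab('wrist','w16')
v,u=np.mgrid[0:420,0:560]; Q=fromdepth(m,np.c_[u.ravel(),v.ravel()],d.ravel())
y=s['eef_rot'][2]; X=np.array([np.cos(y),np.sin(y),0]);Y=np.array([np.sin(y),-np.cos(y),0])
L=Q-s['ee_pos']; a,b,c=L@X,L@Y,L[:,2]
k=(a>-.04)&(a<.05)&(abs(b)<.013)&(c>-.03)&(c<.0)&(d.ravel()>0)
print(k.sum(),'along',np.percentile(a[k],[0,2,50,98,100]).round(4),'z',np.percentile(c[k],[5,50,95]).round(4))
print('plane z=c0+c1 a',np.polyfit(a[k],c[k],1))
```

```text
29.0 [0.3927 0.2245 0.1257] [-3.1398e+00  3.0000e-04  1.7177e+00] 0.3364626342908248
6674 along [-0.0194 -0.0149  0.013   0.0371  0.0378] z [-0.0182 -0.0154 -0.0143]
plane z=c0+c1 a [-0.03564641 -0.01519789]
```

View pics/w16.png

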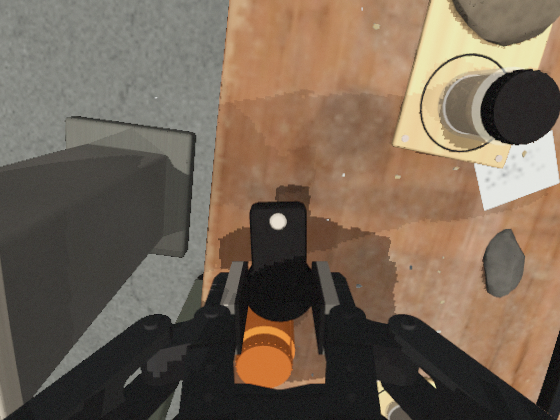

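The lens is held level, its length running from −18.5 to +37.8 mm along the tool, so its centre sits 9.7 mm ahead of the TCP. I'll carry it over the tin.

Request:
step_arm(
  deltas=[
    {"fingers": -1, "tx": 0, "ty": 0, "tz": -1, "roll": 0.147},
    {"fingers": -1, "tx": 2, "ty": 0.5, "tz": 0, "roll": 0},
    {"fingers": -1, "tx": 3, "ty": 1, "tz": 0, "roll": 0},
    {"fingers": -1, "tx": 4, "ty": 2, "tz": 0, "roll": 0},
    {"fingers": -1, "tx": 4, "ty": 2.5, "tz": 0, "roll": 0},
    {"fingers": -1, "tx": 4, "ty": 2.5, "tz": 0, "roll": 0},
    {"fingers": -1, "tx": 3, "ty": 2, "tz": 0, "roll": 0},
    {"fingers": -1, "tx": 1.9, "ty": 1.3, "tz": 0, "roll": 0},
    {"fingers": -1, "tx": 0, "ty": 0, "tz": 2, "roll": 0},
    {"fingers": -1, "tx": 0, "ty": 0, "tz": 2, "roll": 0},
    {"fingers": -1, "tx": 0, "ty": 0, "tz": 1.2, "roll": 0},
    {"fingers": -1, "tx": 0, "ty": 0, "tz": 0.6, "roll": 0},
    {"fingers": -1, "tx": 0, "ty": 0, "tz": 0.3, "roll": 0},
    {"fingers": -1, "tx": 0, "ty": 0, "tz": 0, "roll": 0},
  ],
)

```text
time: 30.8
ee_pos: [0.5117, 0.4439, 0.0763]
eef_rot: [3.141, -0.001, 1.571]
force: [-0.8, -0.3, 0.3]
opening: 0.333
finger_force: 59.4
```

Run:
```python
from h import *
s=ctrl.read_state(); print(s['ee_pos'].round(4),s['force'].round(1))
im,d,m=grab('wrist','w17')
c=np.array([.5109,.4531])
v,u=np.mgrid[0:420,0:560]; Q=fromdepth(m,np.c_[u.ravel(),v.ravel()],d.ravel())
r=np.hypot(*(Q[:,:2]-c).T)
lens=(r<.032)&(Q[:,2]>.05)&(Q[:,2]<.066)&(abs(Q[:,0]-c[0])<.0135); print('lens y',np.percentile(Q[lens,1],[0,2,98,100]).round(4),'z',np.median(Q[lens,2]))
tin=(r<.035)&(Q[:,2]>.041)&(Q[:,2]<.048); print('tin',tin.sum(),Q[tin,:2].min(0),Q[tin,:2].max(0),np.median(Q[tin,2]))
```

```text
[0.5117 0.4439 0.0763] [-0.8 -0.3  0.3]
lens y [0.4248 0.4292 0.481  0.4817] z 0.060806249857895636
tin 3815 [0.4816426  0.44279754] [0.53966644 0.48244763] 0.044106586532556336
```

View pics/w17.png

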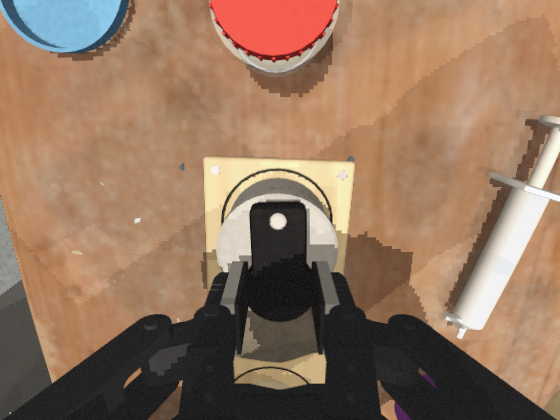

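The lens is held over the lid, y 0.4250–0.4817 (centre 0.4533), and the tin centre is (0.5107, 0.4534). The lens underside is about 4–5 mm above the lid, so I'll lower it slowly.

Request:
step_arm(
  deltas=[
    {"fingers": -1, "tx": 0, "ty": -0.08, "tz": 0.25, "roll": 0},
    {"fingers": -1, "tx": 0, "ty": 0, "tz": 0.15, "roll": 0},
    {"fingers": -1, "tx": 0, "ty": 0, "tz": 0, "roll": 0},
  ],
)

```text
time: 31.22
ee_pos: [0.5107, 0.4437, 0.0719]
eef_rot: [3.141, -0.0, 1.571]
force: [1.1, -0.3, 0.3]
opening: 0.333
finger_force: 59.5
```

Request:
step_arm(
  deltas=[
    {"fingers": -1, "tx": 0, "ty": 0, "tz": 0.06, "roll": 0},
    {"fingers": -1, "tx": 0, "ty": 0, "tz": 0, "roll": 0},
    {"fingers": -0.1, "tx": 0, "ty": 0, "tz": 0, "roll": 0},
    {"fingers": 0.1, "tx": 0, "ty": 0, "tz": 0, "roll": 0},
    {"fingers": 0.1, "tx": 0, "ty": 0, "tz": 0, "roll": 0},
    {"fingers": 0.1, "tx": 0, "ty": 0, "tz": -1, "roll": 0},
    {"fingers": 0.1, "tx": 0, "ty": 0, "tz": -3, "roll": 0},
    {"fingers": 0.1, "tx": 0, "ty": 0, "tz": -4, "roll": 0},
    {"fingers": 0.1, "tx": -3, "ty": -2, "tz": -4, "roll": 0},
    {"fingers": 0.1, "tx": -5, "ty": -3, "tz": -2, "roll": 0},
    {"fingers": 0.1, "tx": -5, "ty": -2, "tz": 0, "roll": 0},
    {"fingers": 0.1, "tx": 0, "ty": 0, "tz": 0, "roll": 0},
    {"fingers": 0.1, "tx": 0, "ty": 0, "tz": 0, "roll": 0},
  ],
)

```text
time: 32.85
ee_pos: [0.4415, 0.3141, 0.2123]
eef_rot: [3.139, -0.001, 1.57]
force: [0.0, 1.6, -0.2]
opening: 0.553
finger_force: 0.0
```

```bash
python3 - <<'E' 2>/dev/null
from h import *
im,d,m=grab('wrist','w18')
v,u=np.mgrid[0:420,0:560]; Q=fromdepth(m,np.c_[u.ravel(),v.ravel()],d.ravel())
r=np.hypot(Q[:,0]-.511,Q[:,1]-.4531)
for n,a,b in (('lens',.051,.07),('tin',.041,.048)):
    k=(r<.045)&(Q[:,2]>a)&(Q[:,2]<b); print(n,k.sum(),cv2.minAreaRect(Q[k,:2].astype(np.float32)),np.percentile(Q[k,2],[2,50,98]).round(4))
f=topfit(m,d,(.505,.318),.062,.08); print('black',f[0],f[2])
grab('top','t19'); print(ctrl.read_state()['time'])
E
```

```text
lens 1983 ((0.510919451713562, 0.4431982636451721), (0.03223324194550514, 0.03641511872410774), 0.41661372780799866) [0.0527 0.0565 0.0582]
tin 1630 ((0.5113612413406372, 0.444050669670105), (0.05812668055295944, 0.04023328796029091), 1.37841796875) [0.0423 0.0442 0.046 ]
black ((0.5051984786987305, 0.31838852167129517), 0.019469203427433968) 0.06808236264243744
32.95
```

View pics/w18.png

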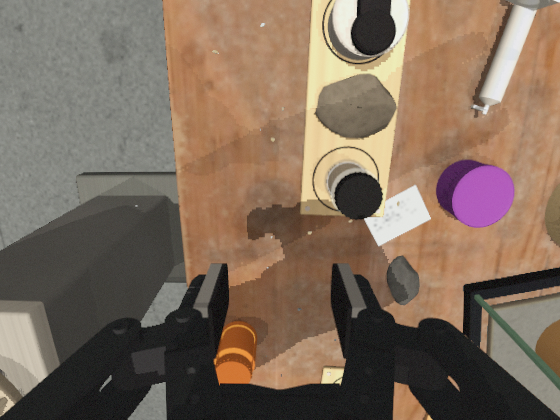

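View pics/t19.png

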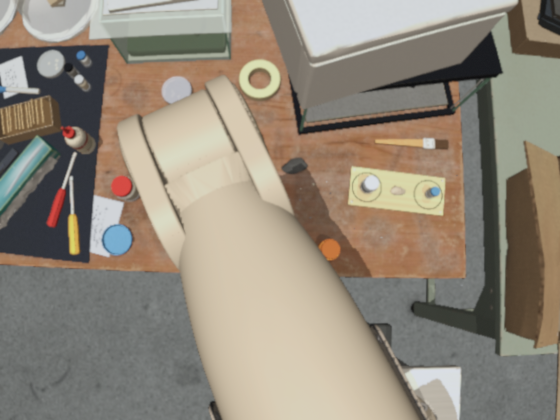

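The wrist view shows the lens flat on the lid at (373,25), with its lower end at y 0.425 as planned, so it is centred within about 1 mm. The black jar is upright in its ring at (350,185). The top view shows the white jar (371,184) and vial (434,192) standing in their rings. I'll hand the job in.

```bash
python3 -c "
from cell import ctrl
print(ctrl.close_job())"
```

```text
the job is handed in; nothing more can be done
None
```

The job is handed in at about 33 s: the tin, both jars and the vial stand upright within about 1.5 mm of their dots, the lens was laid last, flat on the middle of the tin's lid, and the red-lidded jar and spare stone were left alone.

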